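# Feed a transformer module through the jig with the push stick

### The job

Pick up the wooden push stick and with its tip push the small transformer module through the jig's guide channel, past the spring shoe, until its nose is fully home against the steel end stop; then keep pressing it there through the stick with about 10 N for a second. Go gently, never above 18 N on the module, and do not touch the module with the gripper. Afterwards stand the stick back upright on its black foam rest, let go, and leave the cardboard tube and the cutters alone.

Things in the scene. Friction and masses are not known exactly. Their poses are not given: they have to be found in the camera images.
- jig: fixed aluminium plate, 240 long (its x; the feed direction is +x) x 90 wide (y) x 12 mm thick; origin at the centre of its underside, z up. On it a straight channel 26 mm wide runs along y = 0 from x = -20 to +120 mm, between two black rails 14 mm wide and 14 mm high (tops 26 mm above the plate's underside). The plate before the flared mouth, x = -120 to -55 mm, is open
- throat (a point): where the straight channel begins: jig x = -20 mm, y = 0, on the channel floor (12 mm above the jig's underside); axes as the jig. Before it a flared mouth 35 mm long, walls 14 mm high, narrows from 56 to 26 mm
- shoe_ramp (a point): on the channel's centre line and floor where the spring shoe begins, jig x = 54 mm; axes as the jig. The shoe, small steel with sloped ends, sits in the +y rail up to x = 72 mm and stands 3.5 mm into the channel. The module's nose has to be pushed past the slope, a hump of 5 to 11 N, then slides with 2 to 5 N of drag; the shoe stays pressed on its side when it is home
- stop: adjustable steel end stop in the channel, fixed during the run and rigid, 14 (x) x 25 x 20 mm high, black knob on top; origin at the foot of its front face (which the module meets), on the channel floor; its x axis is the jig's. The face stands somewhere between x = 80 and 94 mm of the jig
- stop_face (a point): point on the stop's front face, on the channel's centre line, 6 mm above the channel floor; axes as stop
- module: loose transformer module, about 60 g: black plastic foot 44 (x) x 24 (y) x 10 mm high, coil block on top (22 x 20 mm, 3 mm ahead of the middle, up to 24 mm high); origin at the centre of its underside, x towards its nose, z up. Starts on the open plate before the mouth, nose to the channel, a little off centre and askew. A black tray on the bench holds alike ones; only this one is on the jig
- module_nose (a point): centre of the front face of the module's foot, 22 mm ahead of its origin and 6 mm above its underside
- stick: loose wooden push stick, about 120 g: bar 150 (x) x 16 x 14 mm high with an upright grip block on it, 40 (x) x 16 (y) mm, top 52 mm above the underside. Origin on the underside below the middle of the grip; the bar runs from x = -55 to +95 mm; the +95 end is the flat pushing tip. Starts standing upright on the foam rest
- stick_tip (a point): middle of the stick's flat tip face, 95 mm ahead of its origin and 7 mm above its underside
- rest: fixed black foam rest for the stick, 220 (x) x 90 (y) x 6 mm thick; origin at the centre of its underside
- tube: bystander: loose cardboard tube standing upright, 68 mm across, 85 mm high; origin at the centre of its underside
- cutters: bystander: loose side cutters with blue handles lying on the bench, about 145 x 50 x 11 mm; origin by the pivot on the underside
Not all that is in view belongs to the job. Of the things shaped like the module, the black one is meant. Several things look just like the rest: the one meant starts farthest to the robot's left.

How it is judged:
On the way, in this order (a step that is already met when the one before it is completed fails the run):
1. the stick has pushed the module into the channel between the rails (x of module_nose in the frame of jig above 0.02 m and contact force between stick and module above 0.3 N).
2. the stick presses the module against the end stop (at least 3 N on the stop for half a second) (contact force between module and stop above 3 N and contact force between stick and module above 4 N), for 0.5 s.
At the end, for the whole second after the job is handed in: the module stands flat in the channel, its nose within 2 mm of the stop's face; the stick stands upright and still on the foam rest (its grip over the rest), released (x of module_nose in the frame of stop_face between -0.002 and 0.002 m and distance between module_nose and stop_face below 0.004 m and angle between the x axis of module and the x axis of jig, either way round below 0.08 rad and angle between module's own z axis and vertical below 0.08 rad and x of stick in the frame of rest between -0.1 and 0.1 m and y of stick in the frame of rest between -0.045 and 0.045 m and z of stick in the frame of rest below 0.009 m and angle between stick's own z axis and vertical below 0.1 rad and linear speed of each of stick, module below 0.01 m/s); the robot touches nothing.
It fails at once if more than 18 N between the stick and the module (contact force between stick and module above 18 N).
It fails at once if the gripper touches the module (contact force between the fingers and module above 0.5 N).
It fails at once if the cardboard tube is disturbed (distance of tube from where it was at the start of the episode above 0.02 m).
It fails at once if the cutters are disturbed (distance of cutters from where it was at the start of the episode above 0.02 m).
It also fails if it takes over 62 s, if anything falls off the work surface, if the arm or the gripper's body presses on something with over 40 N, if the wrist force passes 120 N, or if a joint passes its speed limit or range.

### The arm

A 6-joint arm with a two-finger parallel gripper is mounted at the origin on the work surface. World frame = base frame: x ahead of the robot, y to its left, z up, the work surface at z = 0. Lengths are in m, angles in rad, forces in N, time in s.
With the tool pointing down it reaches from about 0.25 to 0.725 m from the base axis. Payload 4 kg.
Tool frame: the origin (TCP) lies at the very end of the fingers, on their centre line; the grasp point (between the pads) lies 19 mm behind it; z points along the fingers, y is the line along which they close (so a half turn about z gives the same grasp; the last joint's range is limited). The gripper opens to 85 mm and grips with 20 to 120 N. Pads are 22 mm wide; open, the fingers measure 114 mm over their backs; the gripper's body (76 mm by 85 mm) begins 54 mm behind the grasp point. The pads swing forward as they close: fully open they stand 13 mm farther back than shut.
Start: joints at [1.279, 0.241, 0.005, 1.335, 0, 1.571], TCP at [0.144, 0.479, 0.231] pointing down, gripper open.
Joint ranges: [-2.72, 2.72], [-1.05, 1.87], [-1.09, 1.28], [-1.99, 2.15], [-1.42, 1.44], [-3.14, 3.14]. Speed limits (rad/s): [2.79, 2.79, 3.14, 3.14, 3.14, 3.14].

### API

Orientations are given as a unit quaternion [x, y, z, w].
In Python, from workcell import bot, vision, workorder, boxes_of gives the robot as it stands.
- The arm moves only by the tool send_rows, never from a script. Its argument "motion" is text: rows parted by semicolons, each of 5 numbers parted by spaces: the closure, from -1 (fully open) to 1 (shut), so that 0 is half open, then the shift along the tool's x, y, z in cm, then the turn about the tool's z in rad. In form: claw x y z twist; .... A call has 1 to 5 rows; each row is the pose to reach, as a shift and turn from the pose commanded when the call began, along the tool's axes at that moment; what a row does not reach only later rows make up. A row lasts 1/10 s, in which the tool goes at most 50 mm and 8.59 degrees, less where a joint would pass 70% of its speed; a pose out of reach is approached as far as the arm can. A call with a gripper value outside its range is refused whole. The fingers move at their own pace and stop on an object; the grip force is fixed at half the most. Time passes only in rows, so rows that repeat a pose let the fingers close. It gives the time, the measured TCP pose, the force, the opening and the grip force at its end, in the units of the state.
- bot.get_obs(): the state, without advancing time (a new reading comes with each control period).
- vision.camera(name): name is "scene" or "side" or "wrist"; returns the picture (420x560x3 uint8, red, green, blue); there is no depth.
- vision.camera_model(name): a dict with "fov_y" (degrees; the focal length in pixels is half the picture's height over the tangent of half this angle, whatever the lens; pixels are square), "cx", "cy" (the principal point, pixels), "world_from_camera" (4x4, takes a point from camera to world coordinates); the wrist camera has in their place "hand_eye" (4x4, takes a point from camera to tool coordinates, whose origin is the TCP and whose axes are the flange's). Camera axes: x right, y down, z forward; pixel columns grow to the right and rows downward; lengths in m; the calibration is good to about 2 mm. A picture is of the moment at which its call begins: read the wrist's pose just before it. camera_model takes no time and is no camera call.
- workorder.job_done(): hands the job in; it is judged then, once.
Trained networks look in the newest picture that a camera, given by its name, has taken for a name from the list of things; names that differ only in an ending like _2 or _b are one class to them, and where a whole thing is asked for, a point or a joint stands for the part that bears it (a point fixed in the world has none). Each returns a list of dicts, best first, with "conf" (0 to 1); they miss things now and then, are a little off and sometimes report something else, mostly with a low value. They report only what shows in the picture. A call takes as long as a camera call. They do not tell look-alikes from the thing itself.
- boxes_of(camera, target): "rect" ([centre column, centre row, width, height] in pixels, round what is visible of it).
The state is a dict: "clock": time; "joint_pos": joint angles; "joint_vel": joint speeds; "tau": joint torques, N m; "eef_pos": TCP position; "tool_rot": TCP orientation; "ft_force": force on the tool from outside, world axes, zero at the start; "ft_torque": the same for the moment, N m; "grip_width": finger opening in m; "grasp_force": force on a finger pad.
Only numpy, scipy, OpenCV 4.12 (cv2) and the standard library are available. Lean on these libraries where they do the work, as an engineer would, in place of code of your own. Each camera call takes 0.05 s, during which the arm holds its last target. There are 200 camera calls.

## Working session

There is one attempt and no reset: what is moved stays moved. The work goes in short steps, Python scripts to look and compute and a tool call to move; the robot and the scene stay as the last step left them, time stands still between calls to the robot, and variables do not carry over. Pictures are saved under pics/ and viewed, at most 10 in all, crops included, and the job is handed in when it is done.

Besides the shell and the picture viewer there is one more tool, called after "Call:" as a command line: name --argument value ..., lists and objects as JSON in quotes. send_rows: Moves the arm, as the interface text tells. Its arguments: {"type":"object","properties":{"motion":{"type":"string"}},"required":["motion"]}

```bash
mkdir -p pics; cat > h.py <<'E'
import numpy as np, cv2
from workcell import bot, vision, workorder, boxes_of
from scipy.spatial.transform import Rotation as R
def T_of(name):
    m=vision.camera_model(name)
    if 'world_from_camera' in m: return m,np.array(m['world_from_camera'])
    o=bot.get_obs(); T=np.eye(4); T[:3,:3]=R.from_quat(o['tool_rot']).as_matrix(); T[:3,3]=o['eef_pos']
    return m,T@np.array(m['hand_eye'])
def px2w(name,pts,z,mt=None):
    m,T=mt or T_of(name); f=210/np.tan(np.radians(m['fov_y'])/2)
    out=[]
    for (u,v) in pts:
        d=T[:3,:3]@np.array([(u-m['cx'])/f,(v-m['cy'])/f,1]); s=(z-T[2,3])/d[2]; out.append(T[:3,3]+s*d)
    return np.array(out)
def w2px(name,P,mt=None):
    m,T=mt or T_of(name); f=210/np.tan(np.radians(m['fov_y'])/2)
    c=(np.asarray(P)-T[:3,3])@T[:3,:3]
    return np.c_[c[:,0]/c[:,2]*f+m['cx'],c[:,1]/c[:,2]*f+m['cy']]
def snap(name,fn):
    mt=T_of(name); im=vision.camera(name)[:,:,::-1].copy(); cv2.imwrite(fn,im); return im,mt
E
python3 - <<'E'
from h import *
np.set_printoptions(precision=3,suppress=True)
print(bot.get_obs())
a,_=snap('scene','pics/scene.png'); b,_=snap('side','pics/side.png'); w,_=snap('wrist','pics/wrist.png')
for n in('scene','side'):
    m,T=T_of(n); print(n,m['fov_y'],T)
    for t in('jig','stop','module','stick','rest','tube','cutters'):
        print(t,[(np.round(d['rect']).astype(int).tolist(),round(d['conf'],2)) for d in boxes_of(n,t)])
print(vision.camera_model('wrist'))
E
```

```text
{'clock': 0.0, 'joint_pos': array([1.279, 0.241, 0.004, 1.335, 0.   , 1.571]), 'joint_vel': array([ 0.   ,  0.   ,  0.001,  0.   , -0.   ,  0.001]), 'tau': array([  0.   , -37.232,  25.241,   0.017,   0.   ,   0.   ]), 'eef_pos': array([0.144, 0.478, 0.23 ]), 'tool_rot': array([ 0.145,  0.989, -0.001, -0.   ]), 'ft_force': array([ 0.41 ,  0.242, -0.425]), 'ft_torque': array([ 0.017, -0.024, -0.007]), 'grasp_force': 0.0, 'grip_width': 0.08535733279878144}
scene 57.98645441035228 [[-0.544  0.565 -0.62   1.386]
 [ 0.839  0.368 -0.4    0.434]
 [ 0.002 -0.738 -0.674  0.883]
 [ 0.     0.     0.     1.   ]]
jig [([314, 236, 78, 38], 0.9)]
stop []
module [([292, 228, 16, 10], 0.61)]
stick [([221, 183, 26, 23], 0.62)]
rest [([223, 187, 58, 42], 0.8), ([187, 161, 44, 34], 0.63)]
tube [([410, 241, 33, 36], 0.8)]
cutters [([305, 289, 49, 22], 0.65)]
side 54.94238898375556 [[ 0.852 -0.374  0.366  0.269]
 [-0.523 -0.618  0.587 -0.645]
 [ 0.006 -0.692 -0.722  0.789]
 [ 0.     0.     0.     1.   ]]
jig [([239, 194, 84, 65], 0.94)]
stop [([238, 196, 82, 65], 0.74), ([215, 175, 9, 9], 0.5)]
module [([210, 251, 21, 13], 0.62), ([257, 206, 17, 14], 0.51), ([239, 197, 86, 64], 0.38)]
stick [([306, 309, 64, 37], 0.97)]
rest [([307, 314, 108, 78], 0.87), ([358, 389, 83, 62], 0.64)]
tube [([163, 146, 26, 35], 0.97)]
cutters [([276, 156, 43, 9], 0.67)]
{'fov_y': 58.46677148446021, 'cx': 285.5833874334165, 'cy': 212.92087942340402, 'hand_eye': array([[ 0.   , -0.964, -0.267,  0.068],
       [ 1.   ,  0.   , -0.   , -0.001],
       [ 0.   , -0.267,  0.964, -0.143],
       [ 0.   ,  0.   ,  0.   ,  1.   ]])}
```

View pics/scene.png

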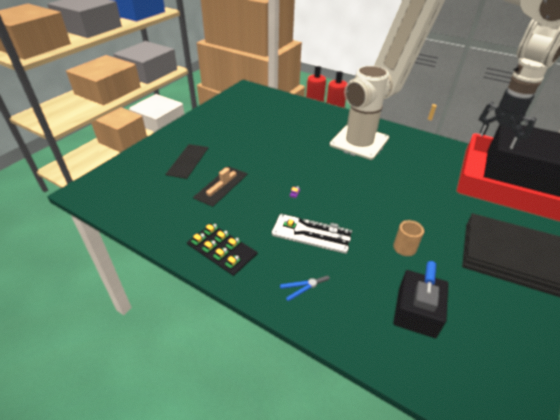

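View pics/side.png

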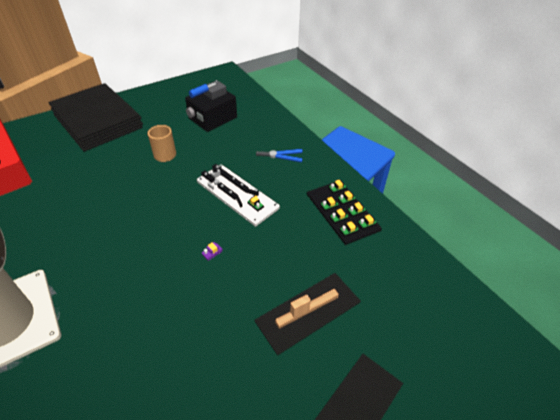

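```bash
python3 - <<'E'
from h import *
np.set_printoptions(precision=3,suppress=True)
for n in('scene','side'): print(n,{k:v for k,v in vision.camera_model(n).items() if k!='world_from_camera'})
S={'rest_stick':(307,314),'rest_other':(358,389),'jig':(238,194),'stick_grip':(301,307),'module':(257,203),'tube':(163,155),'cut':(272,154),'stoprel':(215,175),'traystack':(96,115),'purple':(212,251)}
C={'rest_stick':(221,186),'rest_other':(187,161),'jig':(313,233),'stick_grip':(227,177),'module':(292,226),'tube':(408,250),'cut':(313,282),'purple':(295,191)}
for k,p in S.items(): print(k,'side',px2w('side',[p],0.01)[0],'scene',px2w('scene',[C[k]],0.01)[0] if k in C else '')
s=cv2.imread('pics/side.png'); c=cv2.imread('pics/scene.png')
a=cv2.resize(s[150:240,180:300],(600,450),interpolation=3); 
b=cv2.resize(s[265:365,245:395],(600,400),interpolation=3)
cv2.imwrite('pics/cropj.png',a)
d=cv2.resize(s[150:420,150:420],(590,590),interpolation=3);cv2.imwrite('pics/crop2.png',d)
E
```

```text
scene {'fov_y': 57.98645441035228, 'cx': 269.1071989856523, 'cy': 209.0395831694282}
side {'fov_y': 54.94238898375556, 'cx': 275.45871857624127, 'cy': 206.0434862948064}
rest_stick side [ 0.554 -0.318  0.01 ] scene [ 0.574 -0.3    0.01 ]
rest_other side [ 0.548 -0.495  0.01 ] scene [ 0.524 -0.511  0.01 ]
jig side [0.599 0.08  0.01 ] scene [0.602 0.095 0.01 ]
stick_grip side [ 0.553 -0.298  0.01 ] scene [ 0.52  -0.314  0.01 ]
module side [0.626 0.023 0.01 ] scene [0.611 0.023 0.01 ]
tube side [0.484 0.346 0.01 ] scene [0.507 0.373 0.01 ]
cut side [0.769 0.18  0.01 ] scene [0.772 0.186 0.01 ]
stoprel side [0.579 0.183 0.01 ] scene 
traystack side [0.366 0.666 0.01 ] scene 
purple side [ 0.454 -0.061  0.01 ] scene [ 0.451 -0.058  0.01 ]
```

View pics/crop2.png

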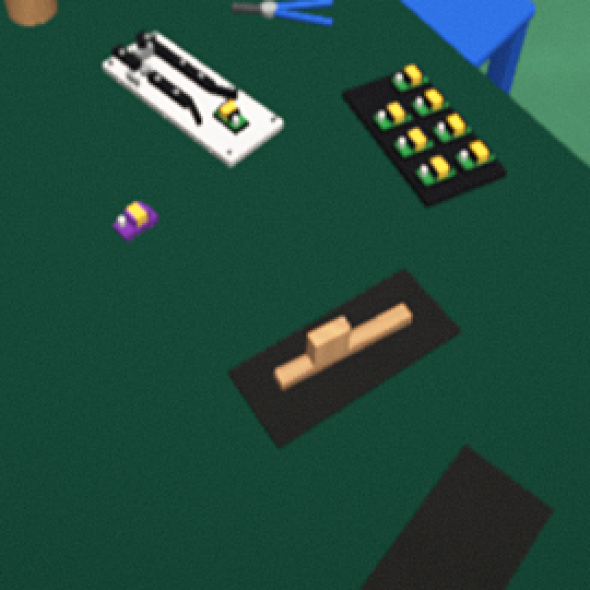

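```bash
python3 - <<'E'
from h import *
np.set_printoptions(precision=3,suppress=True)
f=lambda x,y:(x/590*270+150,y/590*270+150)
J=px2w('side',[f(*p) for p in [(152,30),(284,123),(232,166),(103,68)]],.012); print('jig',J,J.mean(0)); 
d=(J[0]+J[3]-J[1]-J[2])/2; print(np.linalg.norm(d),np.arctan2(d[1],d[0]))
g=px2w('side',[f(308,333),f(333,345),f(351,322),f(328,330)],.058); print('griptop',g)
b=px2w('side',[f(411,317),f(401,304),f(276,372),f(280,389)],.015); print('bar',b); 
m=px2w('side',[f(232,118)],.03);print(m)
r=px2w('side',[f(*p) for p in[(405,268),(461,328),(279,447),(229,374)]],.006);print('rest',r,r.mean(0))
d=(r[0]+r[1]-r[2]-r[3])/2; print(np.linalg.norm(d),np.arctan2(d[1],d[0]))
E
```

```text
jig [[ 0.611  0.219  0.012]
 [ 0.672 -0.021  0.012]
 [ 0.583 -0.049  0.012]
 [ 0.524  0.183  0.012]] [0.598 0.083 0.012]
0.24353096749152153 1.8200696716058509
griptop [[ 0.523 -0.3    0.058]
 [ 0.536 -0.322  0.058]
 [ 0.564 -0.311  0.058]
 [ 0.541 -0.307  0.058]]
bar [[ 0.637 -0.318  0.015]
 [ 0.637 -0.301  0.015]
 [ 0.489 -0.299  0.015]
 [ 0.483 -0.316  0.015]]
[[0.614 0.004 0.03 ]]
rest [[ 0.672 -0.264  0.006]
 [ 0.676 -0.35   0.006]
 [ 0.455 -0.359  0.006]
 [ 0.452 -0.273  0.006]] [ 0.564 -0.312  0.006]
0.2204074291421575 0.041375447260304864
```

Call:
send_rows --motion "-1 -3.4 -3.6 0 0; -1 -6.8 -7.2 0 0; -1 -10.2 -10.8 0 0; -1 -13.6 -14.4 0 0; -1 -17.2 -18 0 0"

```text
clock: 1.35
eef_pos: [0.2567, 0.2561, 0.2315]
tool_rot: [0.145, 0.989, 0.0, 0.0]
ft_force: [1.5, 0.6, 0.1]
grip_width: 0.0853
grasp_force: 0.0
```

```bash
python3 - <<'E'
from h import *
o=bot.get_obs(); print(o['eef_pos'],o['tool_rot'],o['joint_pos'])
E
```

```text
[0.25668032 0.25613631 0.23148184] [1.44775368e-01 9.89464447e-01 2.85172034e-04 3.44941074e-04] [ 7.84514676e-01 -3.43188309e-02 -3.06004516e-01  1.29824097e+00
 -2.11878823e-04  1.07508650e+00]
```

Call:
send_rows --motion "-1 -3.4 -3.6 0 -0.06; -1 -6.8 -7.2 0 -0.12; -1 -10.2 -10.8 0 -0.18; -1 -13.6 -14.4 0 -0.24; -1 -17.2 -18 0 -0.29"

```text
clock: 1.85
eef_pos: [0.3694, 0.0348, 0.2318]
tool_rot: [-0.0, 1.0, 0.0, 0.001]
ft_force: [2.0, 0.1, 0.2]
grip_width: 0.0855
grasp_force: 0.0
```

Call:
send_rows --motion "-1 -2 -4 0 0; -1 -4 -8 0 0; -1 -6 -12 0 0; -1 -8 -16 0 0; -1 -10 -20 0 0"

```text
clock: 2.35
eef_pos: [0.469, -0.1654, 0.2314]
tool_rot: [0.001, 1.0, 0.0, 0.0]
ft_force: [2.1, 0.4, 0.6]
grip_width: 0.0854
grasp_force: 0.0
```

Call:
send_rows --motion "-1 -2.4 -4 2 0; -1 -4.8 -8 4 0; -1 -7.2 -12 6 0; -1 -7.5 -14.2 7 0; -1 -7.5 -14.2 7 0"

```text
clock: 2.85
eef_pos: [0.5423, -0.3083, 0.1577]
tool_rot: [0.003, 1.0, 0.001, -0.002]
ft_force: [-0.0, 0.9, 0.1]
grip_width: 0.0853
grasp_force: 0.0
```

```bash
python3 - <<'E'
from h import *
o=bot.get_obs(); print(o['eef_pos'],o['tool_rot'],o['joint_pos'])
im,mt=snap('wrist','pics/w1.png')
import pickle; pickle.dump(mt,open('w1.pkl','wb'))
print(boxes_of('wrist','stick'),boxes_of('wrist','rest'))
E
```

```text
[ 0.54232764 -0.30825878  0.15771959] [ 2.81572790e-03  9.99993653e-01  7.26720604e-04 -2.05852299e-03] [-5.16491336e-01  5.27329720e-01  2.37023309e-01  1.28478983e+00
 -7.57173430e-04 -5.10858231e-01]
[{'rect': [286.5, 216.4, 25.6, 185.4], 'conf': 0.65}] [{'rect': [281.1, 207.1, 124.3, 265.3], 'conf': 0.86}, {'rect': [63.8, 149.6, 127.6, 295.8], 'conf': 0.64}]
```

View pics/w1.png

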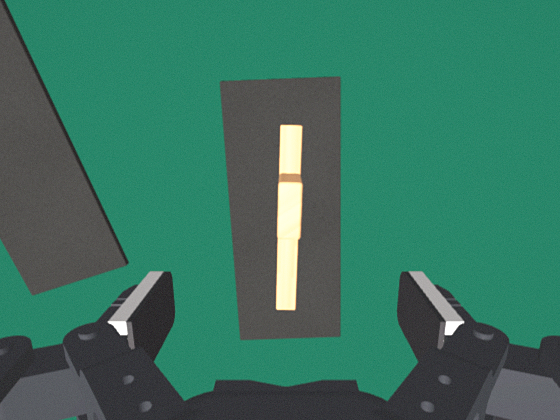

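The stick runs from its tip at (290,125) to its back end at (286,310), with the grip top at rows 183–238. It lies on the rest with the other look-alike to the robot's right (60,150), so this is the leftmost one.

```bash
python3 - <<'E'
from h import *
import pickle
np.set_printoptions(precision=4,suppress=True)
mt=pickle.load(open('w1.pkl','rb'))
b=px2w('wrist',[(291,125.5),(286,309.5)],.02,mt); print('bar top ends',b,np.linalg.norm(b[0]-b[1]))
d=b[0]-b[1]; print(np.arctan2(d[1],d[0]),'origin',b[1]+d*55/150)
g=px2w('wrist',[(290,183),(288,238)],.058,mt); print('grip',g,g.mean(0))
r=px2w('wrist',[(221,81),(340,77),(340,336),(241,339)],.006,mt); print('rest',r,r.mean(0))
E
```

```text
bar top ends [[ 0.4854 -0.305   0.02  ]
 [ 0.6352 -0.3094  0.02  ]] 0.1498408941643599
3.1119913796110485 origin [ 0.5802 -0.3078  0.02  ]
grip [[ 0.5208 -0.3062  0.058 ]
 [ 0.559  -0.3077  0.058 ]] [ 0.5399 -0.307   0.058 ]
rest [[ 0.4533 -0.3568  0.006 ]
 [ 0.451  -0.2683  0.006 ]
 [ 0.6699 -0.2612  0.006 ]
 [ 0.6724 -0.3499  0.006 ]] [ 0.5617 -0.309   0.006 ]
```

Call:
send_rows --motion "-1 0.25 0.15 4 0.03; -1 0.25 0.15 8 0.03; -1 0.25 0.15 11 0.03; -1 0.25 0.15 13 0.03; -1 0.25 0.15 13 0.03"

```text
clock: 3.5
eef_pos: [0.5387, -0.3014, 0.0293]
tool_rot: [0.015, 1.0, 0.001, -0.002]
ft_force: [-1.4, 0.6, -0.3]
grip_width: 0.0855
grasp_force: 0.0
```

Call:
send_rows --motion "0.2 0 0 0.2 0; 0.9 0 0 0.2 0; 0.9 0 0 0.2 0; 0.9 0 0 0.2 0; 0.9 0 0 0.2 0"

```text
clock: 4.0
eef_pos: [0.5412, -0.3045, 0.0302]
tool_rot: [0.016, 1.0, -0.0, 0.001]
ft_force: [-0.7, -1.1, 5.4]
grip_width: 0.0151
grasp_force: 62.2
```

Call:
send_rows --motion "0.9 0 0 0 0; 0.9 0 0 0 0; 0.9 0 0 0 0"

```text
clock: 4.3
eef_pos: [0.5413, -0.3045, 0.0302]
tool_rot: [0.016, 1.0, -0.0, 0.001]
ft_force: [-1.4, 0.5, 4.2]
grip_width: 0.0153
grasp_force: 61.9
```

Call:
send_rows --motion "-1 0 0 0 0; -1 0 0 0 0; -1 0 0 -1 0; -1 0 0 -4 0; -1 0 0 -7 0.15"

```text
clock: 4.8
eef_pos: [0.5399, -0.3036, 0.0994]
tool_rot: [0.093, 0.996, 0.001, -0.001]
ft_force: [0.3, -0.4, 0.5]
grip_width: 0.0849
grasp_force: 0.0
```

Call:
send_rows --motion "-1 0 0 0 0.14; -1 0 0 0 0.28; -1 0 0 0 0.42; -1 0 0 0 0.56; -1 0 0 0 0.7"

```text
clock: 5.3
eef_pos: [0.5408, -0.3041, 0.0998]
tool_rot: [0.429, 0.903, -0.0, 0.0]
ft_force: [-0.6, -0.7, -0.4]
grip_width: 0.0852
grasp_force: 0.0
```

Call:
send_rows --motion "-1 0 0 0 0.14; -1 0 0 0 0.28; -1 0 0 0 0.42; -1 0 0 0 0.56; -1 0 0 0 0.7"

```text
clock: 5.8
eef_pos: [0.5407, -0.304, 0.0997]
tool_rot: [0.713, 0.701, 0.0, -0.0]
ft_force: [0.4, -0.1, -0.3]
grip_width: 0.085
grasp_force: 0.0
```

Call:
send_rows --motion "-1 0 0 0 0.14; -1 0 0 0 0.28; -1 0 0 0 0.42; -1 0 0 0 0.56; -1 0 0 0 0.7"

```text
clock: 6.3
eef_pos: [0.5407, -0.304, 0.0997]
tool_rot: [0.91, 0.414, 0.0, -0.0]
ft_force: [-0.0, -0.4, -0.0]
grip_width: 0.0855
grasp_force: 0.0
```

Call:
send_rows --motion "-1 0 0 0 0.14; -1 0 0 0 0.28; -1 0 0 0 0.42; -1 0 0 0 0.56; -1 0 0 0 0.7"

```text
clock: 6.8
eef_pos: [0.5408, -0.304, 0.0997]
tool_rot: [0.997, 0.077, 0.0, -0.0]
ft_force: [-0.7, -0.2, 0.1]
grip_width: 0.0854
grasp_force: 0.0
```

Call:
send_rows --motion "-1 0 0 -3 0.14; -1 0 0 -3 0.19; -1 0 0 -3 0.19; -1 0 0 -3 0.19"

```text
clock: 7.2
eef_pos: [0.5404, -0.3039, 0.1292]
tool_rot: [1.0, -0.015, -0.0, -0.0]
ft_force: [-0.4, 1.2, -0.6]
grip_width: 0.0856
grasp_force: 0.0
```

```bash
python3 - <<'E'
from h import *
o=bot.get_obs(); print(o['clock'],o['eef_pos'],o['tool_rot'],o['joint_pos'])
im,mt=snap('wrist','pics/w2.png')
import pickle; pickle.dump(mt,open('w2.pkl','wb'))
E
```

```text
7.2 [ 0.5404249  -0.30387435  0.12917058] [ 9.99894623e-01 -1.45121412e-02 -3.30280663e-04 -1.77855030e-04] [-5.12226899e-01  5.34776170e-01  1.72978460e-01  1.20974886e+00
 -2.81016587e-06  2.65839106e+00]
```

View pics/w2.png

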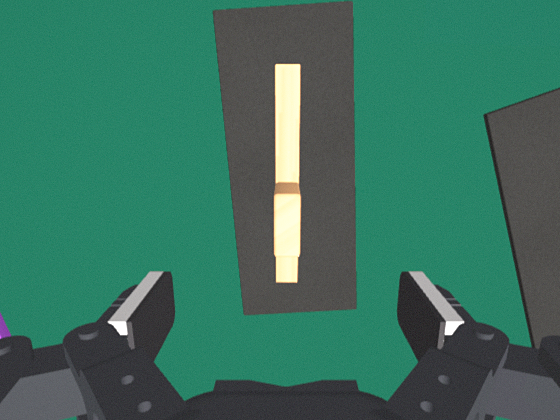

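The stick lies straight in view: tip edge at (288,64), grip top from (288,194) to (287,257), back end at (287,283).

```bash
python3 - <<'E'
from h import *
import pickle
np.set_printoptions(precision=4,suppress=True)
mt=pickle.load(open('w2.pkl','rb'))
b=px2w('wrist',[(287.5,64.5),(287,282.5)],.02,mt); print('bar top ends',b,np.linalg.norm(b[0]-b[1]))
d=b[0]-b[1]; print(np.arctan2(d[1],d[0]),'origin',b[1]+d*55/150)
g=px2w('wrist',[(288,193),(287,257)],.058,mt); print('grip',g,g.mean(0))
r=px2w('wrist',[(214,11),(352,2),(356,308),(245,314)],.006,mt); print('rest',r,r.mean(0))
E
```

```text
bar top ends [[ 0.6343 -0.3089  0.02  ]
 [ 0.4844 -0.3044  0.02  ]] 0.1500355126034772
-0.029990941621164214 origin [ 0.5394 -0.3061  0.02  ]
grip [[ 0.5601 -0.307   0.058 ]
 [ 0.52   -0.3053  0.058 ]] [ 0.5401 -0.3061  0.058 ]
rest [[ 0.6692 -0.2628  0.006 ]
 [ 0.6719 -0.3512  0.006 ]
 [ 0.4538 -0.3583  0.006 ]
 [ 0.4511 -0.2701  0.006 ]] [ 0.5615 -0.3106  0.006 ]
```

Call:
send_rows --motion "-1 0 0.2 4 0; -1 0 0.2 7.5 0; -1 0 0.2 10.4 0; -1 0 0.2 10.4 0"

```text
clock: 7.65
eef_pos: [0.5363, -0.3036, 0.0197]
tool_rot: [1.0, -0.015, -0.005, -0.003]
ft_force: [-0.2, -0.0, -1.5]
grip_width: 0.0854
grasp_force: 0.0
```

Call:
send_rows --motion "0.9 0 0 0 0; 0.9 0 0 0 0; 0.9 0 0 0 0; 0.9 0 0 0 0; 0.9 0 0 0 0"

```text
clock: 8.15
eef_pos: [0.5413, -0.3064, 0.0265]
tool_rot: [1.0, -0.015, 0.001, 0.0]
ft_force: [-0.7, 0.6, 2.4]
grip_width: 0.0153
grasp_force: 60.6
```

Call:
send_rows --motion "0.9 0 0 0 0; 0.9 0 0 -2 0; 0.9 0 0 -5 0; 0.9 0 0 -8 0; 0.9 0 0 -8 0"

```text
clock: 8.65
eef_pos: [0.5435, -0.3077, 0.1102]
tool_rot: [1.0, -0.015, 0.004, 0.002]
ft_force: [0.9, -1.4, -0.9]
grip_width: 0.0152
grasp_force: 60.0
```

```bash
python3 - <<'E'
from h import *
np.set_printoptions(precision=4,suppress=True)
o=bot.get_obs(); print(o['clock'],o['eef_pos'],o['tool_rot'],o['joint_pos'],o['ft_force'])
im,mt=snap('wrist','pics/w3.png')
import pickle; pickle.dump(mt,open('w3.pkl','wb'))
# wooden mask
h=cv2.cvtColor(im,cv2.COLOR_BGR2HSV); m=cv2.inRange(h,(8,40,120),(30,255,255)); r,c=np.where(m>0)
print(r.min(),r.max(),c[r<r.min()+4].min(),c[r<r.min()+4].max())
E
```

```text
8.65 [ 0.5435 -0.3077  0.1102] [ 0.9999 -0.0151  0.0039  0.0022] [-0.5151  0.5498  0.1466  1.1585 -0.0001  2.6566] [ 0.9177 -1.4087 -0.9317]
35 381 264 307
```

Call:
send_rows --motion "0.9 0 -3 -2 -0.14; 0.9 0 -7 -4 -0.28; 0.9 0.1 -11 -6 -0.42; 0.9 0.2 -15.5 -8 -0.56; 0.9 0.3 -20 -9 -0.71"

```text
clock: 9.2
eef_pos: [0.5495, -0.1049, 0.1952]
tool_rot: [0.942, 0.336, -0.0, -0.0]
ft_force: [0.5, 0.2, -1.3]
grip_width: 0.0154
grasp_force: 59.9
```

Call:
send_rows --motion "0.9 2.5 -2.8 0 -0.14; 0.9 5 -5.6 0 -0.28; 0.9 7 -8 0 -0.42; 0.9 8.5 -9.4 0 -0.56; 0.9 9 -10 0 -0.71"

```text
clock: 9.7
eef_pos: [0.5559, 0.0304, 0.1931]
tool_rot: [0.765, 0.644, -0.001, -0.001]
ft_force: [-0.7, -0.6, -1.0]
grip_width: 0.015
grasp_force: 59.9
```

Call:
send_rows --motion "0.9 0 0 0 -0.14; 0.9 0 0 0 -0.28; 0.9 0 0 0 -0.43; 0.9 0 0 0 -0.43"

```text
clock: 10.1
eef_pos: [0.5558, 0.0281, 0.1933]
tool_rot: [0.614, 0.789, -0.001, -0.001]
ft_force: [-0.1, -0.1, -0.5]
grip_width: 0.0152
grasp_force: 59.9
```

```bash
python3 - <<'E'
from h import *
np.set_printoptions(precision=4,suppress=True)
o=bot.get_obs(); print(o['clock'],o['eef_pos'],o['tool_rot'],o['joint_pos'],o['ft_force'])
im,mt=snap('wrist','pics/w4.png')
cv2.imwrite('pics/w4b.png',cv2.resize(im[:,:],(800,600),interpolation=3))
import pickle; pickle.dump(mt,open('w4.pkl','wb'))
E
```

```text
10.1 [0.5558 0.0281 0.1933] [ 0.6139  0.7894 -0.0012 -0.0014] [ 0.0506  0.3734  0.0898  1.2908 -0.0001  1.3725] [-0.0663 -0.0854 -0.4848]
```

View pics/w4b.png

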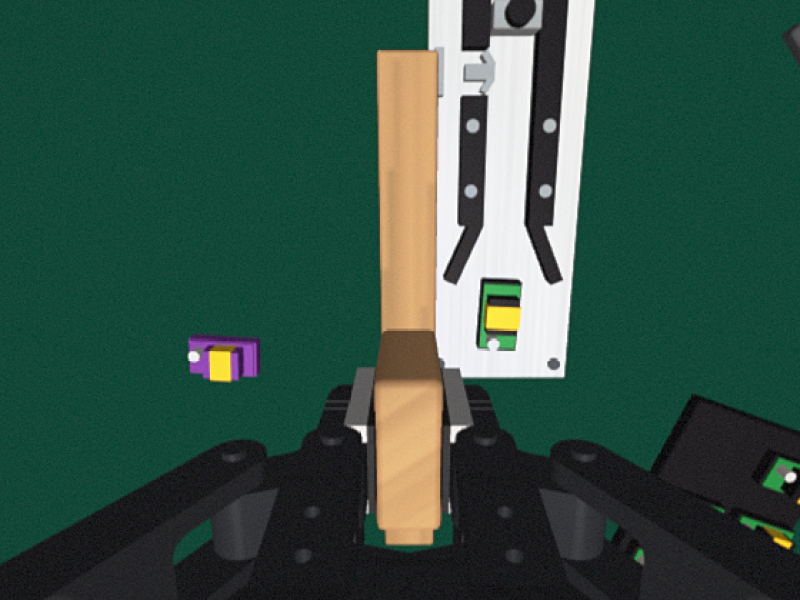

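The jig is at the right of the stick, with the module's green-topped foot at (478–521, 279–350). Rail screws are at (473,126), (550,125), (471,191) and (545,190), the stop face is near (517,33), and the plate's rear corner is at (565,377). The stick tip is at (408,51).

```bash
cat > an.py <<'E'
from h import *
import pickle
np.set_printoptions(precision=4,suppress=True)
mt=pickle.load(open('w4.pkl','rb'))
k=lambda *P:[(u/800*560,v/600*420) for u,v in P]
s=px2w('wrist',k((473,126),(550,125),(471,191),(545,190)),.027,mt); print('screws',s)
m1=s[:2].mean(0);m2=s[2:].mean(0); d=m1-m2; print('mid',m1,m2,np.arctan2(d[1],d[0]))
e=px2w('wrist',k((594,0),(565,377)),.012,mt); d=e[0]-e[1]; psi=np.arctan2(d[1],d[0]);print('edge',psi)
rc=e[1]; x=np.array([np.cos(psi),np.sin(psi)]);y=np.array([-x[1],x[0]])
O=rc[:2]+.12*x+.045*y; print('jig origin from edge',O)
J=lambda P:np.c_[(P[:,:2]-O)@x,(P[:,:2]-O)@y]
print('screws J',J(s))
t=px2w('wrist',k((481,222),(527,222),(444,279),(562,281)),.026,mt);print('throat/mouth',J(t))
M=px2w('wrist',k((482,279),(521,280),(517,350),(478,348)),.022,mt);print('mod',J(M),J(M).mean(0))
a=M[0]+M[1]-M[2]-M[3]; print('mod yaw',np.arctan2(a[1],a[0])-psi)
print('stop foot',J(px2w('wrist',k((517,34)),.012,mt)),'top',J(px2w('wrist',k((517,27)),.032,mt)))
o=bot.get_obs(); z=o['eef_pos'][2]
tp=px2w('wrist',k((378,52),(437,52)),z-.0205+.014,mt); print('tip',tp); p=tp.mean(0)-o['eef_pos']; 
X=R.from_quat(o['tool_rot']).as_matrix(); print('tip in tool',X.T@p, 'tool x yaw',np.arctan2(X[1,0],X[0,0]))
E
python3 an.py
```

```text
screws [[0.5687 0.1164 0.027 ]
 [0.6095 0.1273 0.027 ]
 [0.5774 0.0825 0.027 ]
 [0.6177 0.0934 0.027 ]]
mid [0.5891 0.1218 0.027 ] [0.5975 0.0879 0.027 ] 1.8146271176225963
edge 1.826545771249435
jig origin from edge [0.5976 0.0876]
screws J [[ 0.0352  0.0206]
 [ 0.0354 -0.0216]
 [ 0.0002  0.0208]
 [ 0.0005 -0.021 ]]
throat/mouth [[-0.0174  0.0145]
 [-0.0176 -0.012 ]
 [-0.0509  0.0355]
 [-0.0525 -0.0345]]
mod [[-0.052   0.0124]
 [-0.0527 -0.011 ]
 [-0.0974 -0.0108]
 [-0.096   0.0136]] [-0.0745  0.001 ]
mod yaw -0.016308443559144514
stop foot [[ 0.0839 -0.0041]] top [[ 0.0833 -0.0003]]
tip [[0.5249 0.1154 0.1871]
 [0.5396 0.1191 0.1871]]
tip in tool [ 0.0923 -0.0012  0.0066] tool x yaw 1.8168328136136978
```

Call:
send_rows --motion "0.9 -4 1.5 0 0; 0.9 -8 3 2 0; 0.9 -12 4.5 5 0; 0.9 -16 5.7 8 0; 0.9 -16 5.7 11 0"

```text
clock: 10.65
eef_pos: [0.6536, -0.1179, 0.0832]
tool_rot: [0.617, 0.787, -0.0, 0.002]
ft_force: [0.8, -0.1, -1.6]
grip_width: 0.0154
grasp_force: 59.9
```

Call:
send_rows --motion "0.9 0 0 2 0; 0.9 0 0 3.5 0; 0.9 0 0 4.5 0; 0.9 0 0 4.5 0"

```text
clock: 11.05
eef_pos: [0.6498, -0.1127, 0.0378]
tool_rot: [0.614, 0.789, -0.001, -0.002]
ft_force: [0.0, 1.0, -1.9]
grip_width: 0.0154
grasp_force: 59.9
```

```bash
python3 - <<'E'
from h import *
np.set_printoptions(precision=4,suppress=True)
o=bot.get_obs(); print(o['clock'],o['eef_pos'],o['tool_rot'],o['joint_pos'],o['ft_force'])
im,mt=snap('wrist','pics/w5.png')
cv2.imwrite('pics/w5b.png',cv2.resize(im[:340],(800,486),interpolation=3))
import pickle; pickle.dump(mt,open('w5.pkl','wb'))
E
```

```text
11.05 [ 0.6498 -0.1127  0.0378] [ 0.6145  0.7889 -0.0011 -0.002 ] [-0.1717  0.688   0.1923  1.0797 -0.      1.1517] [ 0.0132  0.9797 -1.8512]
```

View pics/w5b.png

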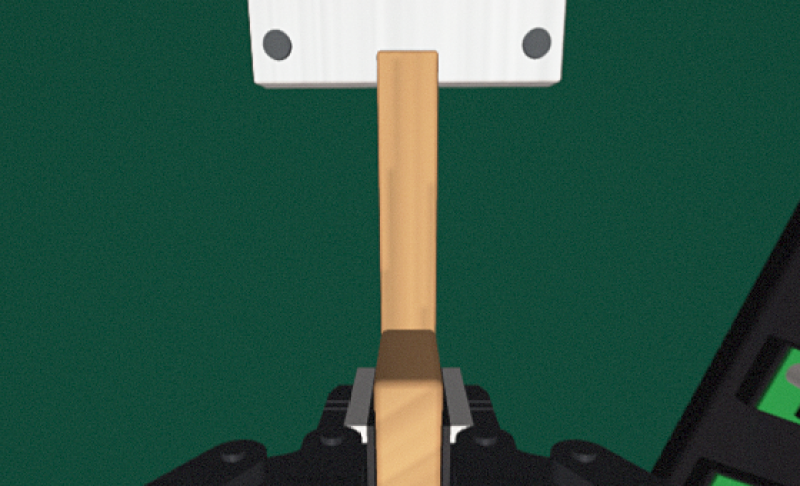

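The tip is centred on the plate (407.5 against the plate middle at 407.5) and sits just before the module. Lowering slightly and advancing.

Call:
send_rows --motion "0.9 0 0 0.35 0; 0.9 0.4 0 0.35 0; 0.9 0.8 0 0.35 0; 0.9 1.2 0 0.35 0; 0.9 1.5 0 0.35 0"

```text
clock: 11.6
eef_pos: [0.648, -0.0978, 0.0373]
tool_rot: [0.614, 0.79, 0.0, 0.0]
ft_force: [0.3, 0.6, -0.8]
grip_width: 0.0152
grasp_force: 59.9
```

Call:
send_rows --motion "0.9 0.2 0 0 0; 0.9 0.4 0 0 0; 0.9 0.6 0 0 0; 0.9 0.8 0 0 0; 0.9 1 0 0 0"

```text
clock: 12.1
eef_pos: [0.6454, -0.0888, 0.0368]
tool_rot: [0.614, 0.789, -0.0, 0.0]
ft_force: [-0.1, 0.1, -0.5]
grip_width: 0.0152
grasp_force: 59.9
```

Call:
send_rows --motion "0.9 0.3 0 0 0; 0.9 0.6 0 0 0; 0.9 0.9 0 0 0; 0.9 1.2 0 0 0; 0.9 1.5 0 0 0"

```text
clock: 12.6
eef_pos: [0.6415, -0.0738, 0.0367]
tool_rot: [0.614, 0.789, -0.0, -0.0]
ft_force: [-0.4, -0.8, -1.6]
grip_width: 0.0152
grasp_force: 59.9
```

```bash
python3 - <<'E'
from h import *
np.set_printoptions(precision=4,suppress=True)
o=bot.get_obs(); print(o['clock'],o['eef_pos'],o['ft_force'])
im,mt=snap('wrist','pics/w6.png')
cv2.imwrite('pics/w6b.png',cv2.resize(im[:240,100:460],(800,533),interpolation=3))
E
```

```text
12.6 [ 0.6415 -0.0738  0.0367] [-0.4294 -0.8245 -1.5668]
```

View pics/w6b.png

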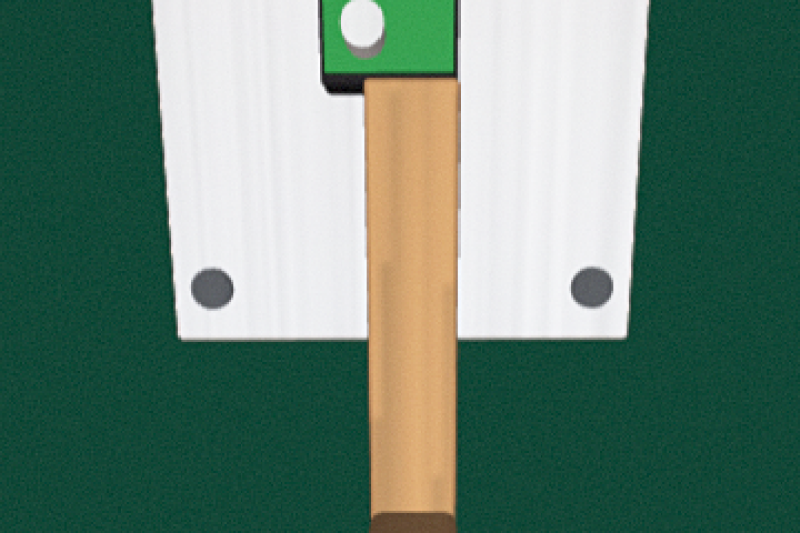

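The stick touches the tail about 4 mm to the right of the module's middle (tip centre 412, module 390, plate middle 402). I'll back off, shift left by 3 mm and continue.

Call:
send_rows --motion "0.9 -0.4 0 0 0; 0.9 -0.4 -0.3 0 0; 0.9 -0.4 -0.3 0 0; 0.9 0 -0.3 0.1 0; 0.9 0.3 -0.3 0.1 0"

```text
clock: 13.15
eef_pos: [0.6379, -0.0719, 0.0357]
tool_rot: [0.614, 0.789, -0.0, -0.0]
ft_force: [-0.8, 0.5, -1.8]
grip_width: 0.0153
grasp_force: 59.9
```

Call:
send_rows --motion "0.9 0.3 0 0 0; 0.9 0.6 0 0 0; 0.9 0.9 0 0 0; 0.9 1.2 0 0 0; 0.9 1.5 0 0 0"

```text
clock: 13.65
eef_pos: [0.6343, -0.0572, 0.0358]
tool_rot: [0.614, 0.789, 0.0, 0.0]
ft_force: [1.6, -1.3, -1.0]
grip_width: 0.0153
grasp_force: 59.9
```

Call:
send_rows --motion "0.9 0.2 0 0 0; 0.9 0.4 0 0 0; 0.9 0.6 0 0 0; 0.9 0.8 0 0 0; 0.9 1 0 0 0"

```text
clock: 14.15
eef_pos: [0.6319, -0.0477, 0.0358]
tool_rot: [0.614, 0.789, 0.0, 0.0]
ft_force: [0.7, -0.3, -1.5]
grip_width: 0.0152
grasp_force: 59.9
```

```bash
python3 - <<'E'
from h import *
np.set_printoptions(precision=4,suppress=True)
o=bot.get_obs(); print(o['clock'],o['eef_pos'],o['ft_force'])
P=np.array(o['eef_pos'])[:2]-[.5976,.0876]; x=np.array([-.2470,.969]); print('tip J',P@x+.0923)
a,_=snap('wrist','pics/w7.png'); b,_=snap('side','pics/s7.png')
A=cv2.resize(a[:160,140:440],(750,400),interpolation=3)
B=cv2.resize(b[140:240,180:300],(480,400),interpolation=3)
cv2.imwrite('pics/c7.png',cv2.resize(np.hstack([cv2.resize(A,(480,256)),cv2.resize(B,(307,256))]),(787,256)))
E
```

```text
14.15 [ 0.6319 -0.0477  0.0358] [ 0.7203 -0.269  -1.4585]
tip J -0.04726143075401931
```

View pics/c7.png

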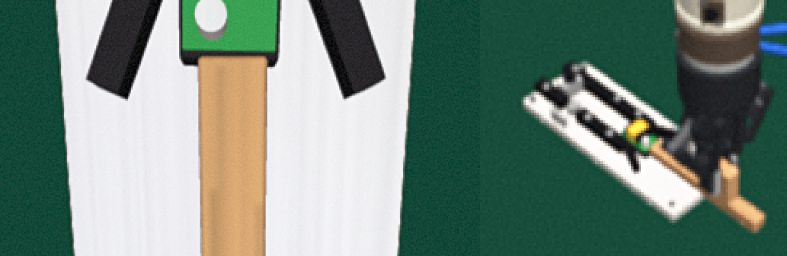

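Call:
send_rows --motion "0.9 0.3 0 0 0; 0.9 0.6 0 0 0; 0.9 0.9 0 0 0; 0.9 1.2 0 0 0; 0.9 1.5 0 0 0"

```text
clock: 14.75
eef_pos: [0.6282, -0.033, 0.0359]
tool_rot: [0.614, 0.789, 0.0, 0.0]
ft_force: [0.5, 0.2, -0.6]
grip_width: 0.0149
grasp_force: 59.9
```

Call:
send_rows --motion "0.9 0.3 0 0 0; 0.9 0.6 0 0 0; 0.9 0.9 0 0 0; 0.9 1.2 0 0 0; 0.9 1.5 0 0 0"

```text
clock: 15.25
eef_pos: [0.6245, -0.0185, 0.0358]
tool_rot: [0.614, 0.789, 0.0, 0.0]
ft_force: [1.2, -1.0, -1.0]
grip_width: 0.015
grasp_force: 59.9
```

Call:
send_rows --motion "0.9 0.3 0 0 0; 0.9 0.6 0 0 0; 0.9 0.9 0 0 0; 0.9 1.2 0 0 0; 0.9 1.5 0 0 0"

```text
clock: 15.75
eef_pos: [0.6207, -0.0039, 0.0358]
tool_rot: [0.614, 0.789, -0.0, -0.0]
ft_force: [0.5, -0.1, -1.1]
grip_width: 0.0153
grasp_force: 59.9
```

Call:
send_rows --motion "0.9 0.2 0 0 0; 0.9 0.4 0 0 0; 0.9 0.6 0 0 0; 0.9 0.7 0 0 0; 0.9 0.8 0 0 0"

```text
clock: 16.25
eef_pos: [0.6187, 0.0036, 0.0358]
tool_rot: [0.614, 0.789, -0.0, -0.0]
ft_force: [0.4, -1.2, -1.3]
grip_width: 0.0158
grasp_force: 59.9
```

Call:
send_rows --motion "0.9 0.1 0 0 0; 0.9 0.2 0 0 0; 0.9 0.3 0 0 0"

```text
clock: 16.55
eef_pos: [0.618, 0.0065, 0.0358]
tool_rot: [0.614, 0.789, -0.0, -0.0]
ft_force: [1.0, -0.9, -0.9]
grip_width: 0.0153
grasp_force: 59.9
```

Call:
send_rows --motion "0.9 0.1 0 0 0; 0.9 0.2 0 0 0; 0.9 0.3 0 0 0"

```text
clock: 16.85
eef_pos: [0.6178, 0.0088, 0.036]
tool_rot: [0.614, 0.789, -0.0, 0.001]
ft_force: [1.2, -3.1, -1.2]
grip_width: 0.0153
grasp_force: 60.0
```

Call:
send_rows --motion "0.9 0.1 0 0 0; 0.9 0.2 0 0 0; 0.9 0.3 0 0 0"

```text
clock: 17.15
eef_pos: [0.6179, 0.0111, 0.0363]
tool_rot: [0.614, 0.789, -0.0, 0.002]
ft_force: [3.9, -5.7, -0.7]
grip_width: 0.015
grasp_force: 60.0
```

Call:
send_rows --motion "0.9 0.1 0 0 0; 0.9 0.2 0 0 0; 0.9 0.3 0 0 0"

```text
clock: 17.45
eef_pos: [0.6177, 0.0129, 0.0366]
tool_rot: [0.615, 0.789, -0.001, 0.003]
ft_force: [3.7, -7.8, -0.2]
grip_width: 0.0151
grasp_force: 60.0
```

Call:
send_rows --motion "0.9 0.1 0 0 0; 0.9 0.2 0 0 0; 0.9 0.3 0 0 0"

```text
clock: 17.75
eef_pos: [0.6157, 0.0174, 0.0361]
tool_rot: [0.614, 0.789, -0.0, 0.001]
ft_force: [1.9, -4.6, 0.0]
grip_width: 0.0156
grasp_force: 60.0
```

Call:
send_rows --motion "0.9 0.15 0 0 0; 0.9 0.3 0 0 0; 0.9 0.45 0 0 0; 0.9 0.6 0 0 0; 0.9 0.75 0 0 0"

```text
clock: 18.25
eef_pos: [0.6139, 0.0252, 0.0361]
tool_rot: [0.614, 0.789, 0.0, 0.001]
ft_force: [2.5, -4.7, -0.8]
grip_width: 0.0146
grasp_force: 60.0
```

Call:
send_rows --motion "0.9 0.15 0 0 0; 0.9 0.3 0 0 0; 0.9 0.4 0 0 0; 0.9 0.5 0 0 0; 0.9 0.6 0 0 0"

```text
clock: 18.75
eef_pos: [0.6123, 0.0314, 0.036]
tool_rot: [0.614, 0.789, 0.0, 0.0]
ft_force: [3.4, -3.2, -1.1]
grip_width: 0.0148
grasp_force: 60.0
```

Call:
send_rows --motion "0.9 0.06 0 0 0; 0.9 0.12 0 0 0; 0.9 0.18 0 0 0; 0.9 0.24 0 0 0; 0.9 0.3 0 0 0"

```text
clock: 19.25
eef_pos: [0.6114, 0.0342, 0.036]
tool_rot: [0.614, 0.789, 0.0, 0.0]
ft_force: [4.0, -3.9, -0.2]
grip_width: 0.0147
grasp_force: 60.0
```

Call:
send_rows --motion "0.9 0.05 0 0 0; 0.9 0.1 0 0 0; 0.9 0.15 0 0 0; 0.9 0.2 0 0 0"

```text
clock: 19.65
eef_pos: [0.6109, 0.0354, 0.0361]
tool_rot: [0.614, 0.789, -0.0, 0.001]
ft_force: [2.8, -6.6, 0.4]
grip_width: 0.0151
grasp_force: 60.1
```

Call:
send_rows --motion "0.9 0.05 0 0 0; 0.9 0.1 0 0 0; 0.9 0.15 0 0 0; 0.9 0.15 0 0 0"

```text
clock: 20.05
eef_pos: [0.6109, 0.0355, 0.0364]
tool_rot: [0.614, 0.789, -0.001, 0.002]
ft_force: [3.3, -8.0, 1.0]
grip_width: 0.015
grasp_force: 60.2
```

Call:
send_rows --motion "0.9 0.05 0 0 0; 0.9 0.1 0 0 0; 0.9 0.1 0 0 0"

```text
clock: 20.35
eef_pos: [0.6109, 0.0356, 0.0366]
tool_rot: [0.615, 0.789, -0.002, 0.003]
ft_force: [3.8, -10.3, 1.7]
grip_width: 0.0152
grasp_force: 60.3
```

Call:
send_rows --motion "0.9 0.02 0 0 0; 0.9 0.02 0 0 0; 0.9 0.02 0 0 0; 0.9 0.02 0 0 0; 0.9 0.02 0 0 0"

```text
clock: 20.85
eef_pos: [0.6109, 0.0356, 0.0366]
tool_rot: [0.615, 0.789, -0.002, 0.003]
ft_force: [4.1, -11.1, 1.6]
grip_width: 0.0152
grasp_force: 60.3
```

Call:
send_rows --motion "0.9 0 0 0 0; 0.9 0 0 0 0; 0.9 0 0 0 0; 0.9 0 0 0 0; 0.9 0 0 0 0"

```text
clock: 21.35
eef_pos: [0.6109, 0.0356, 0.0366]
tool_rot: [0.615, 0.789, -0.002, 0.003]
ft_force: [3.7, -11.3, 1.3]
grip_width: 0.0153
grasp_force: 60.3
```

Call:
send_rows --motion "0.9 0 0 0 0; 0.9 0 0 0 0; 0.9 0 0 0 0"

```text
clock: 21.65
eef_pos: [0.6109, 0.0356, 0.0366]
tool_rot: [0.615, 0.789, -0.002, 0.003]
ft_force: [3.5, -11.2, 1.4]
grip_width: 0.0154
grasp_force: 60.3
```

Call:
send_rows --motion "0.9 -0.2 0 0 0; 0.9 -0.5 0 0 0; 0.9 -1.5 0 -0.1 0; 0.9 -3 0 -0.5 0; 0.9 -3 0 -3 0"

```text
clock: 22.15
eef_pos: [0.6143, 0.0077, 0.0626]
tool_rot: [0.614, 0.789, -0.003, -0.003]
ft_force: [-0.7, 0.4, -1.5]
grip_width: 0.0151
grasp_force: 59.9
```

Call:
send_rows --motion "0.9 -1 -2 -3 0; 0.9 -2 -4 -6 0; 0.9 -2 -5.5 -10 0; 0.9 -2 -5.5 -13 0; 0.9 -2 -5.5 -13 0"

```text
clock: 22.65
eef_pos: [0.5713, -0.0243, 0.2016]
tool_rot: [0.614, 0.789, 0.003, 0.004]
ft_force: [1.1, -0.2, -1.0]
grip_width: 0.0151
grasp_force: 60.0
```

```bash
python3 - <<'E'
from h import *
import pickle
np.set_printoptions(precision=4,suppress=True)
o=bot.get_obs(); print(o['clock'],o['eef_pos'],o['tool_rot'],o['joint_pos'],o['ft_force'])
im,mt=snap('wrist','pics/w8.png'); pickle.dump(mt,open('w8.pkl','wb'))
b,_=snap('side','pics/s8.png')
B=cv2.resize(b[150:240,180:300],(400,300),interpolation=3)
cv2.imwrite('pics/c8.png',np.hstack([cv2.resize(im[:300,260:520],(400,462),interpolation=3),np.vstack([B,np.zeros((162,400,3),np.uint8)])]))
E
```

```text
22.65 [ 0.5713 -0.0243  0.2016] [0.6141 0.7892 0.0031 0.0037] [-0.0428  0.389   0.1349  1.307   0.0006  1.2798] [ 1.1413 -0.1644 -1.0461]
```

View pics/c8.png

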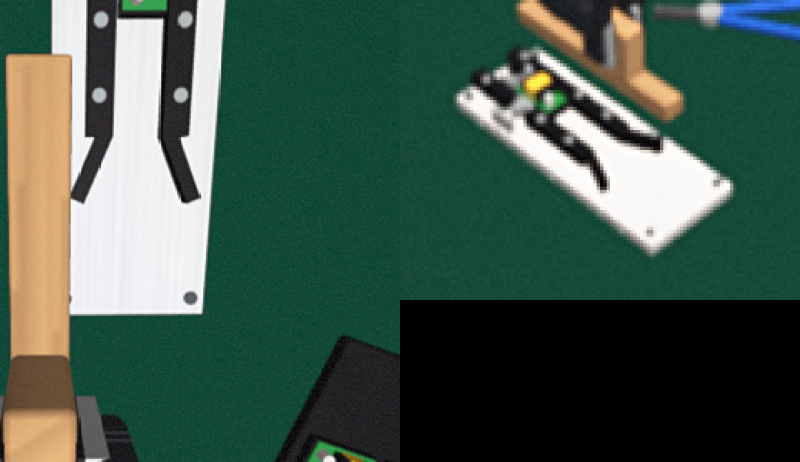

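The module's tail shows between the rails at crop (143,14), and its nose sits at the stop in the side view. Returning the stick to its rest.

Call:
send_rows --motion "0.9 -3 -1 0 0.14; 0.9 -6 -2 0 0.28; 0.9 -9 -3 0 0.42; 0.9 -12 -4 0 0.56; 0.9 -14.3 -4.6 0 0.7"

```text
clock: 23.25
eef_pos: [0.5579, -0.1747, 0.1931]
tool_rot: [0.849, 0.528, -0.002, -0.002]
ft_force: [0.1, -0.1, -0.8]
grip_width: 0.015
grasp_force: 60.0
```

Call:
send_rows --motion "0.9 -3 1 0 0.14; 0.9 -6 2 0 0.28; 0.9 -9 3 0 0.42; 0.9 -11.5 3.7 0 0.56; 0.9 -12.8 4 0 0.7"

```text
clock: 23.75
eef_pos: [0.538, -0.3077, 0.1926]
tool_rot: [0.979, 0.205, -0.002, -0.002]
ft_force: [-0.1, 0.1, -2.0]
grip_width: 0.0151
grasp_force: 60.0
```

Call:
send_rows --motion "0.9 0 0 2 0.14; 0.9 0 0 5 0.28; 0.9 0 0 8 0.42; 0.9 0 0 10 0.447; 0.9 0 0 10 0.447"

```text
clock: 24.25
eef_pos: [0.5357, -0.3036, 0.0894]
tool_rot: [1.0, -0.013, -0.006, -0.003]
ft_force: [-0.4, 0.5, -1.8]
grip_width: 0.0154
grasp_force: 59.9
```

```bash
python3 - <<'E'
from h import *
import pickle
np.set_printoptions(precision=4,suppress=True)
m=pickle.load(open('w8.pkl','rb'))
P=px2w('wrist',[(260+143*.65,14*.65)],.022,m)[0,:2]-[.5976,.0876]; x=np.array([-.247,.969]); print('tail J',P@x)
o=bot.get_obs(); print(o['clock'],o['eef_pos'],o['tool_rot'],o['ft_force'])
im,mt=snap('wrist','pics/w9.png')
h=cv2.cvtColor(im,cv2.COLOR_BGR2HSV)
mk=cv2.inRange(h,(8,60,100),(30,255,255)); r,c=np.where(mk>0); t=r.min(); cc=c[(r>t+3)&(r<t+8)]
print('tip row',t,cc.min(),cc.max()); w3=cv2.cvtColor(cv2.imread('pics/w3.png'),cv2.COLOR_BGR2HSV)
mk=cv2.inRange(w3,(8,60,100),(30,255,255)); r,c=np.where(mk>0); t=r.min(); cc=c[(r>t+3)&(r<t+8)]; print('before',t,cc.min(),cc.max())
print(boxes_of('wrist','rest')[:2])
E
```

```text
tail J 0.03892365236996028
24.25 [ 0.5357 -0.3036  0.0894] [ 0.9999 -0.0134 -0.0055 -0.0032] [-0.4089  0.4643 -1.7916]
tip row 35 263 307
before 35 263 307
[{'rect': [287.1, 157.3, 170.1, 312.9], 'conf': 0.94}, {'rect': [538.3, 209.3, 40.6, 235.2], 'conf': 0.62}]
```

Call:
send_rows --motion "0.9 0.2 0 2.5 0; 0.9 0.2 0 4.5 0; 0.9 0.2 0 5.5 0; 0.9 0.2 0 5.5 0; 0.9 0.2 0 5.5 0"

```text
clock: 24.85
eef_pos: [0.5425, -0.3064, 0.042]
tool_rot: [1.0, -0.014, 0.001, 0.0]
ft_force: [0.6, -0.1, -1.7]
grip_width: 0.0153
grasp_force: 59.9
```

Call:
send_rows --motion "0.9 0 0 0.8 0; 0.9 0 0 1.3 0; 0.9 0 0 1.55 0; 0.9 0 0 1.6 0; 0.9 0 0 1.6 0"

```text
clock: 25.35
eef_pos: [0.542, -0.3061, 0.0265]
tool_rot: [1.0, -0.014, 0.001, 0.0]
ft_force: [-3.5, 2.0, 6.7]
grip_width: 0.0155
grasp_force: 61.3
```

On the foam with about 7 N of contact. Releasing and lifting off.

Call:
send_rows --motion "-0.2 0 0 -0.1 0; -1 0 0 -0.1 0; -1 0 0 -0.1 0; -1 0 0 -0.1 0; -1 0 0 -0.1 0"

```text
clock: 25.85
eef_pos: [0.5417, -0.3059, 0.0256]
tool_rot: [1.0, -0.014, -0.0, -0.0]
ft_force: [0.4, 0.7, 0.6]
grip_width: 0.0846
grasp_force: 0.0
```

Call:
send_rows --motion "-1 0 0 -1 0; -1 0 0 -3 0; -1 0 0 -6 0; -1 0 0 -10 0; -1 0 0 -10 0"

```text
clock: 26.35
eef_pos: [0.5456, -0.3081, 0.1333]
tool_rot: [1.0, -0.014, 0.006, 0.003]
ft_force: [0.7, -0.2, 1.0]
grip_width: 0.0855
grasp_force: 0.0
```

```bash
python3 - <<'E'
from h import *
np.set_printoptions(precision=4,suppress=True)
o=bot.get_obs(); print(o['clock'],o['eef_pos'],o['ft_force'],o['grip_width'])
im,mt=snap('wrist','pics/w10.png')
h=cv2.cvtColor(im,cv2.COLOR_BGR2HSV); mk=cv2.inRange(h,(8,50,100),(30,255,255))
n,l,s,c=cv2.connectedComponentsWithStats(mk); i=1+s[1:,4].argmax(); print(s[i])
x,y,w,hh,_=s[i]; r,cc=np.where(l==i)
t=cc[r<y+6].mean(); b=cc[r>y+hh-6].mean()
e=px2w('wrist',[(t,y),(b,y+hh)],.02,mt); print(e,np.linalg.norm(e[0]-e[1]))
for n in('side','wrist'): vision.camera(n); print(n,[(np.round(d['rect']),d['conf']) for d in boxes_of(n,'stick')][:1])
E
```

```text
26.35 [ 0.5456 -0.3081  0.1333] [ 0.7271 -0.2475  1.0163] 0.08552519335643495
[ 268   74   28  215 2764]
[[ 0.6357 -0.3094  0.02  ]
 [ 0.4839 -0.3054  0.02  ]] 0.15186241984785306
side [(array([307., 309.,  63.,  36.]), 0.92)]
wrist [(array([284., 174.,  29., 220.]), 0.77)]
```

```bash
python3 -c "
from h import *
print(workorder.job_done())"
```

```text
the job is handed in; nothing more can be done
None
```

The job is handed in, though no verdict came back: the module was pushed past the shoe to the stop and held there at about 11 N for over a second, and the stick is back upright on its rest and released, at about 26 s on the clock.

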